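# Dock the three-pad carrier in the brake-pad drying rack

## Task

Take the red carrier with three brake pads by its grip and lower it into the finned drying rack so that each pad slides down between two fins and the carrier sits centred on the rack, keeping hold of it until the pads stand on the rack's floor, then let go and move clear. Leave the blue four-pad carrier where it stands; it does not fit this rack.

Things in the scene. Friction and masses are not known exactly. Their poses are not given: they have to be found in the camera images.
- three_pad_carrier_grip (a point): Red carrier, loose, 0.5-0.8 kg, 116 mm tall: 3 grey brake pads hang like comb teeth under a red spine (40 x 100 x 8) topped by a red grip block 24 (x) x 60 (y) x 50 mm: pinch its 24 mm. Point: grip block's centre, 91 mm above the pads' lower edges, 25 above the spine's top. z up, y along the spine, x along the pads. Pads 80 (x) x 14 (y) x 58 tall, at y = -43, 0, 43. Same after a half turn.
- four_pad_carrier_grip (a point): Blue carrier, loose, not to be moved: same shape and size as the red one, but grip and spine blue and four pads, at y = -42, -14, 14 and 42 mm. This point is the centre of its grip block, 91 mm above the pads' lower edges; axes as for the red one.
- rack: Fixed drying rack: yellow base 140 (x) x 150 (y) x 8 mm, its top is the floor. Four bare-metal upright fins, 120 (x) x 5 (y), 50 tall (tops 58 above the bench), at y = -64.5, -21.5, 21.5, 64.5: 3 channels 38 wide at y = -43, 0, 43. Origin: underside's centre, on the bench; z up, x along the fins. Docked: carrier centred over it, x axes parallel (either way), grip centre 99 mm above the bench.
Mind the look-alikes: they are no part of the job. Leave any purple look-alike of the part that bears three_pad_carrier_grip alone.

How it is judged:
By the outcome, as a careful person would: the job done as asked, in the order asked, and still so for the second after the job is handed in, with the robot touching nothing.
It also fails if it takes over 37 s, if anything falls off the work surface, if the arm or the gripper's body presses on something with over 40 N, if the wrist force passes 120 N, or if a joint passes its speed limit or range.

## Robot

A 7-joint arm with a two-finger parallel gripper is mounted at the origin on the work surface. World frame = base frame: x ahead of the robot, y to its left, z up, the work surface at z = 0. Lengths are in mm, angles in rad, forces in N, time in s.
With the tool pointing down it reaches from about 400 to 875 mm from the base axis. Payload 4.4 kg.
Tool frame: the origin (TCP) lies at the very end of the fingers, on their centre line; the grasp point (between the pads) lies 19 mm behind it; z points along the fingers, y is the direction in which the jaws open and shut (so a half turn about z gives the same grasp; the last joint's range is limited). The gripper opens to 85 mm and grips with 20 to 120 N. Pads are 22 mm wide; open, the fingers measure 114 mm over their backs; the gripper's body (76 mm by 85 mm) begins 54 mm behind the grasp point. The pads swing forward as they close: fully open they stand 13 mm farther back than shut.
Start: joints at [-0.066, 0.628, 0.038, 1.517, -0.027, 0.996, -0.02], TCP at [650.014, 0.027, 231.313] pointing down, gripper open.
Joint ranges: [-3.06, 3.06], [-0.37, 2.12], [-1.25, 1.32], [0.18, 2.47], [-1.1, 4.24], [0.23, 1.98], [-2.94, 2.94]. Speed limits (rad/s): [2.57, 2.57, 3.14, 3.14, 3.14, 3.14, 3.14].

## Interface

Orientations are given as [roll, pitch, yaw] about the fixed x, y, z axes, in that order (R = Rz(yaw) Ry(pitch) Rx(roll)).
In Python, from cell import ctrl gives the robot as it stands.
- The arm moves only by the shell command python3 -m crank 'ROWS' [OPENING]. ROWS is JSON, a list that holds one entry, the list of rows, each a list of 6 numbers: the shift along the tool's x, y, z in units of 30 mm (1.0 is 30 mm), then the turn, a rotation vector about the tool's x, y, z in units of 6 degrees (1.0 is 6 degrees). In form: [[[tx, ty, tz, rx, ry, rz], ...]]. A call has 1 to 12 rows; each row shifts and turns the pose as measured when the row begins, along the tool's axes as they then stand; what a row does not reach is not made up. A row lasts 1/12 s, in which the tool goes at most 41.7 mm and 7.16 degrees, less where a joint would pass 70% of its speed; a pose out of reach is approached as far as the arm can. A call is refused whole if a number of a shift passes 1 or a number of a turn 1, either way. A call with a gripper value outside its range is refused whole. OPENING is the gripper command: -1 is fully open, 1 is shut, values between are in proportion, set as the call begins (- or left out, the last holds). The fingers move at their own pace and stop on an object; the grip force is fixed at half the most. Time passes only in rows, so rows that do not move let the fingers close. It gives the time, the measured TCP pose, the force and the opening at its end, in the units of the state.
- ctrl.read_state(): the state, without advancing time (a new reading comes with each control period).
- ctrl.get_image(name): name is "scene" or "side" or "wrist"; returns a dict with "color" (480x640x3 uint8, red, green, blue), "depth" (480x640 float32, mm along the optical axis (not along the pixel's ray), 0 where there is no reading), "camera_matrix" (3x3 intrinsics, pixels), "R" (3x3) and "t" (3): a world point X has camera coordinates R X + t. Camera axes: x right, y down, z forward; pixel columns grow to the right and rows downward; lengths in mm; the calibration is good to about 2 mm. A picture is of the moment at which its call begins.
- ctrl.finish_job(): hands the job in, once; it reports no verdict.
Trained networks look in a picture, given as the dict that the camera call returned (one of the last four; its "shot" number tells which), for a name from the list of things; names that differ only in an ending like _2 or _b are one class to them, and where a whole thing is asked for, a point or a joint stands for the part that bears it (a point fixed in the world has none). Each returns a list of dicts, best first, with "conf" (0 to 1); they miss things now and then, are a little off and sometimes report something else, mostly with a low value. They report only what shows in the picture. A call takes as long as a camera call. They do not tell look-alikes from the thing itself.
- ctrl.search_frame(query, picture): "extent" ([centre column, centre row, width, height] in pixels, round what is visible of it).
The state is a dict: "clock": time; "qpos": joint angles; "qd": joint speeds; "tau": joint torques, N m; "eef_pos": TCP position; "tool_rot": TCP orientation; "force": force on the tool from outside, world axes, zero at the start; "torque": the same for the moment, N m; "width": finger opening in mm.
Only numpy, scipy, OpenCV 4.12 (cv2) and the standard library are available. Lean on these libraries where they do the work, as an engineer would, in place of code of your own. Each camera call takes 0.05 s, during which the arm holds its last target. There are 200 camera calls.

## Working session

There is one attempt and no reset: what is moved stays moved. The work goes in short steps, Python scripts to look and compute and a shell command to move; the robot and the scene stay as the last step left them, time stands still between calls to the robot, and variables do not carry over. Pictures are saved under pics/ and viewed, about 8 in all and at most 12, crops included, and the job is handed in when it is done.

```bash
mkdir -p pics; ls; cat > h.py <<'E'
import numpy as np,cv2
from cell import ctrl
def snap(n,f=None):
    p=ctrl.get_image(n)
    if f: cv2.imwrite('pics/'+f,p['color'][:,:,::-1])
    return p
def pts(p,mask=None):
    K=np.array(p['camera_matrix']);d=p['depth'];m=d>0
    if mask is not None:m=m&mask
    v,u=np.nonzero(m);z=d[v,u]
    c=np.stack([(u-K[0,2])*z/K[0,0],(v-K[1,2])*z/K[1,1],z],1)
    return (c-np.array(p['t']))@np.array(p['R']),u,v
E
python3 - <<'E'
from h import *
for n in ['scene','side']:
    p=snap(n,n+'1.png')
    for q in ['three_pad_carrier_grip','four_pad_carrier_grip','rack']:
        print(n,q,[(np.round(r['extent']),round(r['conf'],2)) for r in ctrl.search_frame(q,p)])
a=[cv2.imread(f'pics/{n}1.png') for n in ['scene','side']]
print(ctrl.read_state())
E
```

```text
pics
scene three_pad_carrier_grip [(array([244., 190.,  50.,  64.]), 0.81)]
scene four_pad_carrier_grip [(array([425., 378.,  90., 100.]), 0.69), (array([244., 190.,  48.,  64.]), 0.32)]
scene rack [(array([268., 299., 121., 104.]), 0.96)]
side three_pad_carrier_grip [(array([361., 170.,  44.,  68.]), 0.74), (array([405., 214.,  63.,  76.]), 0.63)]
side four_pad_carrier_grip [(array([232., 381.,  70.,  96.]), 0.94)]
side rack [(array([265., 250.,  83.,  74.]), 0.88)]
{'clock': 0.4, 'qpos': array([-0.06583178,  0.62853989,  0.03851224,  1.5175945 , -0.02701575,
        0.99630604, -0.02000205]), 'qd': array([ 0.00061508, -0.00267874, -0.00089553, -0.00094807, -0.00027495,
        0.00083325,  0.00054537]), 'tau': array([-1.21726767e-03, -5.62669623e+01,  1.22385833e+00, -1.93479913e+01,
        1.08835704e-02,  4.27001738e-03, -1.49596389e-05]), 'eef_pos': array([6.49888649e+02, 3.90559402e-02, 2.31160564e+02]), 'tool_rot': array([-3.14126309e+00, -2.65027962e-05,  1.57077817e+00]), 'force': array([-0.19063133,  0.56638782,  0.51422347]), 'torque': array([-0.04505186,  0.00082375, -0.00957621]), 'width': 85.129149962876}
```

View pics/scene1.png

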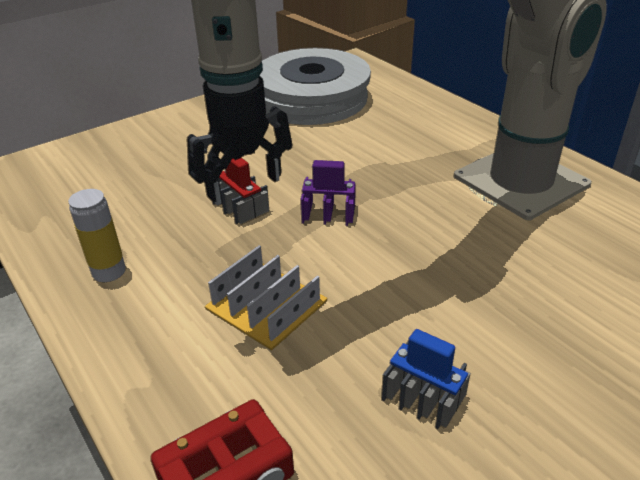

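View pics/side1.png

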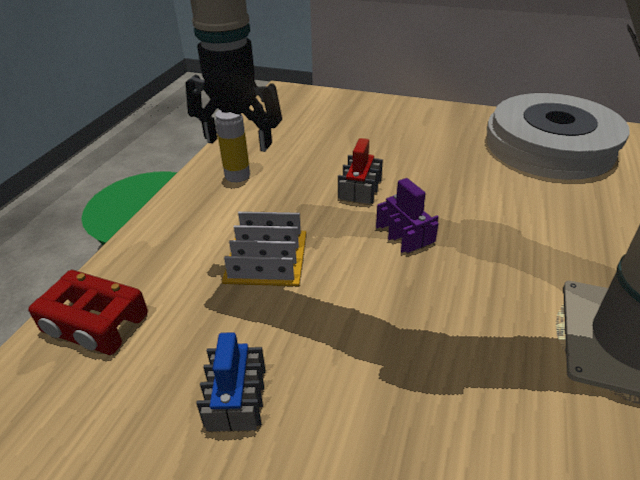

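The red three-pad carrier is at scene (240,190) and side (361,170). Things that could be mistaken for it are the purple look-alike at (329,190)/(405,214), the blue carrier at (425,378)/(232,381), and the red caliper at (222,445)/(88,310). I choose the red one with the grip block and grey pads. The rack is at (268,299)/(265,250).

```bash
cat >> h.py <<'E'
def red(p):
    h=cv2.cvtColor(p['color'],cv2.COLOR_RGB2HSV)
    return ((h[...,0]<8)|(h[...,0]>172))&(h[...,1]>150)&(h[...,2]>50)
def yel(p):
    h=cv2.cvtColor(p['color'],cv2.COLOR_RGB2HSV)
    return (h[...,0]>16)&(h[...,0]<30)&(h[...,1]>200)&(h[...,2]>50)
def box(m,c,r):
    o=np.zeros_like(m);y,x=c[1],c[0];o[max(0,y-r):y+r,max(0,x-r):x+r]=1;return m&o
def rect(X):
    (c,s,a)=cv2.minAreaRect(X[:,:2].astype(np.float32));return np.round(c,1),np.round(s,1),round(a,1)
E
python3 - <<'E'
from h import *
for n,rc,kc in [('scene',(240,185),(268,299)),('side',(361,170),(265,250))]:
    p=snap(n)
    X,u,v=pts(p,box(red(p),rc,45)); 
    print(n,'red',len(X),np.percentile(X[:,2],[2,50,98]).round(1))
    for lo,hi in [(56,76),(100,125),(112,125)]:
        k=(X[:,2]>lo)&(X[:,2]<hi)
        if k.sum()>5: print(lo,hi,k.sum(),rect(X[k]),X[k].mean(0).round(1))
    Y,u,v=pts(p,box(np.ones_like(yel(p)),kc,75))
    k=(Y[:,2]>48)&(Y[:,2]<62);print('fin tops',k.sum(),rect(Y[k]),np.percentile(Y[k],[1,99],axis=0).round(1))
    Y,u,v=pts(p,box(yel(p),kc,75));k=Y[:,2]<20;print('base',k.sum(),rect(Y[k]),np.percentile(Y[k],[1,50,99],axis=0).round(1))
p=snap('side')['color'];cv2.imwrite('pics/c.png',cv2.resize(p[120:300,200:460,::-1],None,fx=3,fy=3))
E
```

```text
scene red 856 [ 60.6  79.2 116.7]
56 76 396 (array([ 523.6, -276.8]), array([ 41.8, 102. ]), 4.2) [ 529.3 -262.2   66. ]
100 125 214 (array([ 523. , -265.6]), array([39.8, 24.7]), 89.9) [ 525.2 -259.8  110.4]
112 125 105 (array([ 522.1, -265.2]), array([22.7, 33.3]), 1.9) [ 523.3 -262.6  114.6]
fin tops 1518 (array([632.1, -11.3]), array([122. , 136.8]), 15.3) [[562.7 -86.7  48.2]
 [703.6  66.9  59.5]]Traceback (most recent call last):
  File "<stdin>", line 11, in <module>
    return _quantile_unchecked(
        a, q, axis, out, overwrite_input, method, keepdims, weights)
    return _ureduce(a,
                    func=_quantile_ureduce_func,
    ...<5 lines>...
                    overwrite_input=overwrite_input,
                    method=method)
    r = func(a, **kwargs)
    result = _quantile(arr,
                       quantiles=q,
    ...<2 lines>...
                       out=out,
                       weights=wgt)
    slices_having_nans = np.isnan(arr[-1, ...])
                                  ~~~^^^^^^^^^
IndexError: index -1 is out of bounds for axis 0 with size 0
```

```bash
python3 - <<'E'
from h import *
p=snap('side')
X,u,v=pts(p,box(red(p),(361,170),45))
for lo,hi in [(56,76),(112,125)]:
    k=(X[:,2]>lo)&(X[:,2]<hi); print(k.sum(),rect(X[k]) if k.sum()>3 else 0)
Y,u,v=pts(p,box(red(p)|True,(265,250),60)); k=(Y[:,2]>48)&(Y[:,2]<62);print('fin',k.sum(),rect(Y[k]))
p=p['color'];cv2.imwrite('pics/c.png',cv2.resize(p[120:300,200:460,::-1],None,fx=3,fy=3))
E
```

```text
271 (array([ 521.5, -275.6]), array([44.1, 99. ]), 3.0)
160 (array([ 519.3, -275.1]), array([23.4, 58.4]), 3.8)
fin 1516 (array([629.6, -11.5]), array([120.2, 139.3]), 15.0)
```

View pics/c.png

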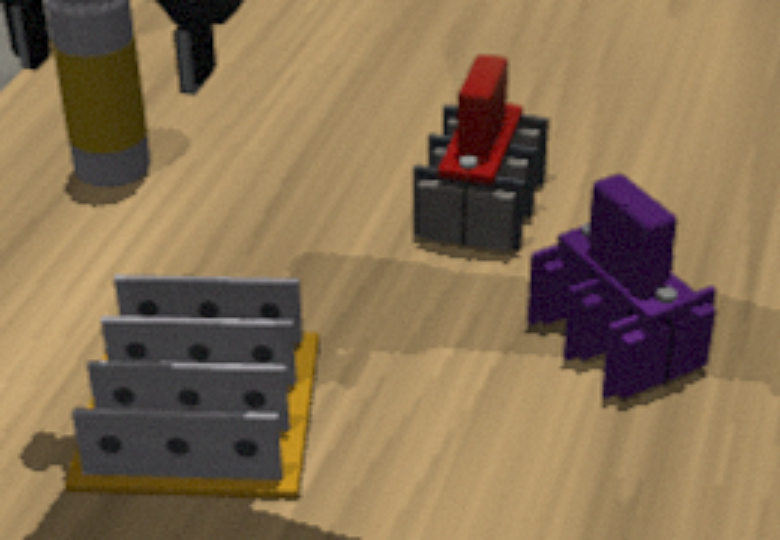

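The crop shows the red carrier (482,100) with grey pads, separate from the purple one, and the rack. Moving above it.

```bash
python3 -m crank '[[[-0.92,-0.43,0,0,0,-0.06],[-0.92,-0.43,0,0,0,-0.06],[-0.92,-0.43,0,0,0,-0.06],[-0.92,-0.43,0,0,0,-0.06],[-0.92,-0.43,0,0,0,-0.06],[-0.92,-0.43,0,0,0,-0.06],[-0.92,-0.43,0,0,0,-0.06],[-0.92,-0.43,0,0,0,-0.06],[-0.92,-0.43,0,0,0,-0.06],[-0.92,-0.43,0,0,0,-0.06],[0,0,0,0,0,0]]]' -0.3
python3 - <<'E'
from h import *
s=ctrl.read_state();print(s['eef_pos'],s['tool_rot'])
p=snap('wrist','w1.png')
X,u,v=pts(p,red(p))
for lo,hi in [(56,76),(110,125)]:
    k=(X[:,2]>lo)&(X[:,2]<hi); print(k.sum(),rect(X[k]) if k.sum()>3 else 0)
E
```

```text
clock: 1.42
eef_pos: [526.8, -288.2, 229.9]
tool_rot: [3.138, -0.001, 1.646]
force: [-0.9, -1.1, 0.2]
width: 55.9
[ 526.76297297 -288.21553651  229.90662954] [ 3.13835392e+00 -8.81729326e-04  1.64589468e+00]
2156 (array([ 519.9, -277.9]), array([39.7, 98.6]), 2.0)
2471 (array([ 520. , -278.5]), array([24. , 60.1]), 2.1)
```

View pics/w1.png

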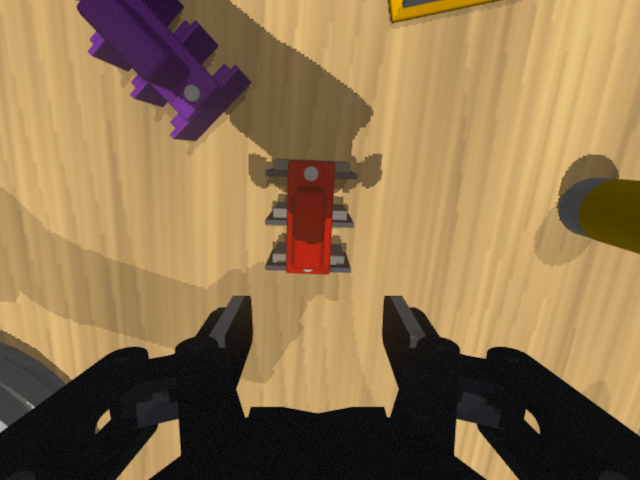

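The wrist view shows the red carrier at (311,215), well aligned, with purple clear at (160,60). Correcting, then descending.

```bash
python3 -m crank '[[[0.2,-0.1,0.5,0,0,0.2],[0.15,-0.09,0.5,0,0,0.13],[0,0,0.5,0,0,0],[0,0,0.5,0,0,0],[0,0,0.5,0,0,0],[0,0,0,0,0,0]]]' -0.3
python3 - <<'E'
from h import *
p=snap('wrist','w2.png')
X,u,v=pts(p,red(p))
for lo,hi in [(56,76),(110,125)]:
    k=(X[:,2]>lo)&(X[:,2]<hi); print(k.sum(),rect(X[k]) if k.sum()>3 else 0)
E
```

```text
clock: 1.97
eef_pos: [526.5, -269.3, 154.2]
tool_rot: [3.13, -0.006, 1.614]
force: [-0.5, 0.6, -0.5]
width: 55.6
3248 (array([ 519.5, -278.1]), array([40.9, 99.3]), 1.8)
4282 (array([ 519.9, -277.8]), array([24. , 58.7]), 2.4)
```

```bash
python3 -m crank '[[[-0.14,-0.12,0,0,0,0],[-0.14,-0.12,0.2,0,0,0],[0,0,0,0,0,0],[0,0,0,0,0,0]]]' -0.3;  python3 -m crank '[[[0,0,0,0,0,0]]]'
```

```text
clock: 2.35
eef_pos: [522.7, -278.2, 152.0]
tool_rot: [3.123, -0.003, 1.617]
force: [0.9, -1.1, -0.7]
width: 55.6
clock: 2.43
eef_pos: [522.7, -278.6, 152.5]
tool_rot: [3.123, -0.003, 1.617]
force: [0.1, -0.3, 0.2]
width: 55.3
```

```bash
python3 -m crank '[[[0,-0.15,0.5,0,0.2,0],[0,0,0.5,0,0.1,0],[0,0,0.5,0,0,0],[0,0,0.5,0,0,0],[0,0,0.4,0,0,0],[0,0,0,0,0,0],[0,0,0,0,0,0]]]' -0.3
```

```text
clock: 3.02
eef_pos: [522.6, -278.4, 78.7]
tool_rot: [3.116, -0.033, 1.616]
force: [0.3, 0.1, 0.1]
width: 55.4
```

```bash
python3 -m crank '[[[0,-0.08,0.1,0.15,-0.2,0],[0,-0.05,0.1,0.15,-0.15,0],[0,0,0,0,0,0],[0,0,0,0,0,0]]]' -0.3
```

```text
clock: 3.35
eef_pos: [519.9, -279.3, 73.8]
tool_rot: [-3.136, 0.006, 1.615]
force: [-0.4, -0.2, 0.4]
width: 55.7
```

Well aligned. Closing.

```bash
python3 -m crank '[[[0,0,0,0,0,0],[0,0,0,0,0,0],[0,0,0,0,0,0],[0,0,0,0,0,0],[0,0,0,0,0,0],[0,0,0,0,0,0],[0,0,0,0,0,0]]]' 1; python3 -m crank '[[[0,0,-0.5,0,0,0],[0,0,-0.8,0,0,0],[0,0,-0.8,0,0,0],[0,0,-0.8,0,0,0],[0,0,-0.8,0,0,0],[0,0,-0.3,0,0,0],[0,0,0,0,0,0],[0,0,0,0,0,0]]]'
python3 - <<'E'
from h import *
p=snap('wrist','w3.png')
E
```

```text
clock: 3.93
eef_pos: [520.4, -279.4, 75.0]
tool_rot: [-3.138, 0.006, 1.615]
force: [-1.2, 0.7, -0.1]
width: 23.1
clock: 4.6
eef_pos: [512.6, -275.9, 189.8]
tool_rot: [-3.118, -0.005, 1.613]
force: [-0.5, 0.4, -7.8]
width: 23.6
```

View pics/w3.png

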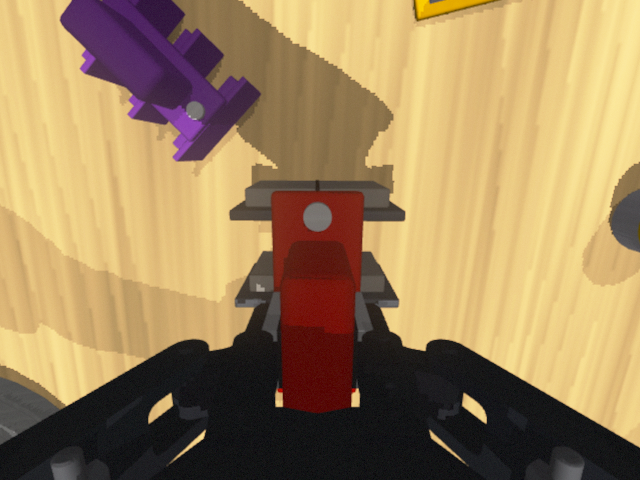

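Grasped: the grip block is at (318,340) in the jaws with the carrier level. Carrying it over the rack.

```bash
python3 -m crank '[[[0.3,0.8,0,0,0,-0.2],[0.6,0.8,0,0,0,-0.2],[0.8,0.8,0,0,0,-0.2],[0.9,0.5,0,0,0,-0.2],[0.9,0.5,0,0,0,-0.2],[0.9,0.5,0,0,0,-0.2],[0.9,0.4,0,0,0,-0.2],[0.9,0.4,0,0,0,-0.2],[0.7,0.2,0,0,0,-0.2],[0.5,0.1,0,0,0,-0.2],[0.3,0,0,0,0,-0.1],[0,0,0,0,0,0]]]'; python3 -m crank '[[[0,0,0,0,0,0],[0,0,0,0,0,0]]]'
```

```text
clock: 5.65
eef_pos: [617.9, -22.2, 158.4]
tool_rot: [-3.079, -0.026, 1.834]
force: [0.8, 0.6, -6.8]
width: 23.3
clock: 5.82
eef_pos: [616.4, -24.7, 157.0]
tool_rot: [-3.076, -0.024, 1.832]
force: [0.6, 0.7, -7.3]
width: 23.2
```

```bash
python3 -m crank '[[[0.1,0.2,-0.2,-0.2,-0.08,0],[0.1,0.2,-0.1,-0.25,-0.08,0],[0.06,0.18,0,-0.2,-0.08,0],[0,0,0,0,0,0],[0,0,0,0,0,0],[0,0,0,0,0,0]]]'
cat > m.py <<'E'
from h import *
import sys
s=ctrl.read_state();print(s['eef_pos'].round(1),s['tool_rot'].round(4),np.degrees(s['tool_rot'][2])-90)
for n,kc in [('scene',(268,299)),('side',(265,250))]:
    p=snap(n,n+sys.argv[1]+'.png')
    r=red(p);r[390:]=0
    if n=='side': r[:,:160]=0
    X,u,v=pts(p,r);t=s['eef_pos'];X=X[np.hypot(X[:,0]-t[0],X[:,1]-t[1])<75]
    print(n,'red',len(X),np.percentile(X[:,2],[1,5,50,95,99]).round(1))
    z=s['eef_pos'][2]-8-1   # spine top if grasp offset 16
    k=(abs(X[:,2]-z)<10); print('spine',k.sum(),rect(X[k]) if k.sum()>3 else 0)
E
python3 m.py a
```

```text
clock: 6.32
eef_pos: [632.9, -24.3, 168.0]
tool_rot: [3.134, 0.01, 1.817]
force: [0.0, 0.3, -6.7]
width: 23.3
[632.9 -24.3 168. ] [3.1343 0.0102 1.8171] 14.11459564299146
scene red 1271 [152.8 154.9 164.8 208.6 209.5]
spine 689 (array([636.2, -22.7]), array([ 40.5, 101.2]), 14.7)
side red 816 [152.3 155.9 175.2 209.7 210.5]
spine 362 (array([634. , -22.2]), array([43.6, 98.7]), 13.2)
```

```bash
python3 -c "
import cv2,numpy as np
a=cv2.imread('pics/scenea.png')[150:390,130:450];b=cv2.imread('pics/sidea.png')[120:360,120:440]
cv2.imwrite('pics/ab.png',cv2.resize(np.hstack([a,b]),(800,300),interpolation=cv2.INTER_CUBIC))"
```

```text
(no output)
```

View pics/ab.png

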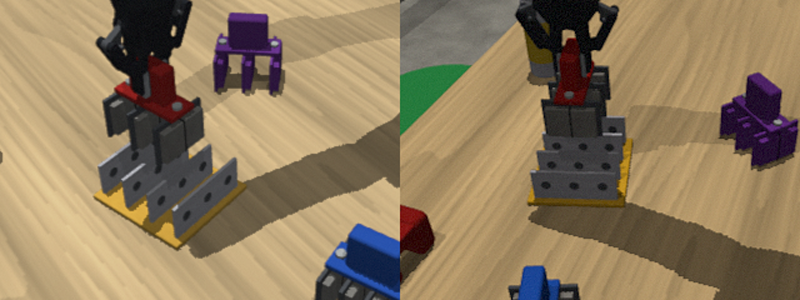

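The pads hang above the rack, about 11 mm short toward −y. Correcting before lowering.

```bash
python3 -m crank '[[[0.15,0,0.1,0.05,0.05,-0.1],[0.15,0,0.2,0.03,0.05,-0.1],[0.1,0,0.2,0,0,0],[0,0,0,0,0,0],[0,0,0,0,0,0],[0,0,0,0,0,0]]]'; python3 m.py b
```

```text
clock: 6.92
eef_pos: [628.7, -11.7, 149.8]
tool_rot: [-3.137, -0.002, 1.84]
force: [0.0, 0.3, -7.4]
width: 23.4
[628.7 -11.7 149.8] [-3.1365e+00 -2.5000e-03  1.8401e+00] 15.42848628758999
scene red 1246 [134.5 136.6 145.9 190.4 191.8]
spine 679 (array([631.6,  -9.7]), array([ 40.8, 100.8]), 16.4)
side red 825 [135.1 138.7 158.2 191.7 192.5]
spine 354 (array([628.7,  -7.6]), array([42.3, 96.9]), 15.4)
```

```bash
python3 -m crank '[[[-0.06,0,0.2,0,0,0],[-0.05,0,0.3,0,0,0],[0,0,0.3,0,0,0],[0,0,0.3,0,0,0],[0,0,0.3,0,0,0],[0,0,0,0,0,0],[0,0,0,0,0,0]]]'; python3 m.py c;python3 -c "
import cv2,numpy as np
a=cv2.imread('pics/scenec.png')[150:390,130:450];b=cv2.imread('pics/sidec.png')[120:360,120:440]
cv2.imwrite('pics/cc.png',cv2.resize(np.hstack([a,b]),(800,300),interpolation=cv2.INTER_CUBIC))"
```

```text
clock: 7.6
eef_pos: [629.9, -16.5, 103.2]
tool_rot: [-3.137, -0.001, 1.839]
force: [0.5, 0.5, -6.2]
width: 23.2
[629.9 -16.5 103.2] [-3.1370e+00 -1.3000e-03  1.8388e+00] 15.353717503584292
scene red 1173 [ 87.8  90.2  99.8 144.  145.2]
spine 638 (array([633.5, -14.4]), array([ 40.8, 102.2]), 17.0)
side red 750 [ 88.6  91.7 112.  145.  146. ]
spine 322 (array([627.9, -10.5]), array([39.7, 91.6]), 14.4)
```

View pics/cc.png

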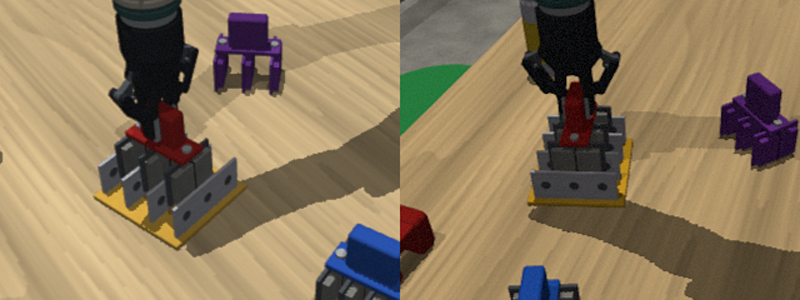

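All three pads are in their channels (left crop ~(165,165), right ~(578,150)). A small y correction, then down to the floor.

```bash
python3 -m crank '[[[0.06,-0.02,0.15,0,0,0],[0.04,0,0.2,0,0,0],[0,0,0.15,0,0,0],[0,0,0,0,0,0],[0,0,0,0,0,0],[0,0,0,0,0,0]]]'; python3 m.py d
```

```text
clock: 8.2
eef_pos: [629.6, -12.8, 88.6]
tool_rot: [-3.14, -0.001, 1.839]
force: [-0.2, 0.6, -7.0]
width: 23.2
[629.6 -12.8  88.6] [-3.1404e+00 -8.0000e-04  1.8394e+00] 15.392194093534798
scene red 1151 [ 73.8  75.5  84.7 129.5 130.7]
spine 625 (array([632.1, -10.6]), array([ 41.5, 100.9]), 16.4)
side red 745 [ 73.6  77.   97.7 130.7 131.5]
spine 326 (array([626.2,   7. ]), array([43. , 64.5]), 14.9)
```

```bash
python3 -m crank '[[[0,0,0.15,0,0,0],[0,0,0.1,0,0,0],[0,0,0.05,0,0,0],[0,0,0,0,0,0],[0,0,0,0,0,0]]]'
```

```text
clock: 8.72
eef_pos: [631.1, -12.8, 83.7]
tool_rot: [3.139, 0.0, 1.839]
force: [0.2, 0.6, -6.8]
width: 23.1
```

```bash
python3 -m crank '[[[0,-0.04,0.06,0,0,0],[0,0,0.06,0,0,0],[0,0,0.05,0,0,0],[0,0,0,0,0,0]]]'; python3 m.py e
```

```text
clock: 9.05
eef_pos: [631.0, -12.8, 83.3]
tool_rot: [3.136, 0.001, 1.84]
force: [0.7, -0.2, -7.6]
width: 23.5
[631.  -12.8  83.3] [3.1361e+00 1.2000e-03 1.8399e+00] 15.419059851238885
scene red 1145 [ 68.2  70.3  80.  123.9 125.2]
spine 616 (array([632.8, -10.6]), array([42.9, 98.9]), 15.7)
side red 738 [ 67.7  71.7  90.7 125.  125.8]
spine 326 (array([631.1,  -8.4]), array([42.1, 96.4]), 15.3)
```

```bash
python3 -m crank '[[[0,-0.05,0.12,0,0,0],[0,0,0.12,0,0,0],[0,0,0.1,0,0,0]]]'
```

```text
clock: 9.4
eef_pos: [631.2, -12.2, 82.8]
tool_rot: [3.133, 0.002, 1.841]
force: [-5.3, 1.4, 13.6]
width: 23.3
```

Floor contact: the force rose from −7 to +14 N. Releasing and retreating straight up.

```bash
python3 -m crank '[[[0,0,0,0,0,0],[0,0,0,0,0,0],[0,0,0,0,0,0],[0,0,0,0,0,0],[0,0,0,0,0,0],[0,0,0,0,0,0]]]' -0.4;  python3 -m crank '[[[0,0,-0.3,0,0,0],[0,0,-0.5,0,0,0],[0,0,-0.8,0,0,0],[0,0,-0.9,0,0,0],[0,0,-0.9,0,0,0],[0,0,-0.9,0,0,0],[-0.8,0,-0.5,0,0,0],[-0.9,0,0,0,0,0],[-0.9,0,0,0,0,0],[-0.5,0,0,0,0,0],[0,0,0,0,0,0],[0,0,0,0,0,0]]]'
python3 - <<'E'
from h import *
for n,kc in [('scene',(268,299)),('side',(265,250)),('wrist',None)]:
    p=snap(n,n+'f.png');r=red(p)
    X,u,v=pts(p,r);X=X[np.hypot(X[:,0]-631,X[:,1]+11)<75]
    for lo,hi in [(66,84),(119,130)]:
        k=(X[:,2]>lo)&(X[:,2]<hi);print(n,k.sum(),rect(X[k]) if k.sum()>3 else 0,X[k,2].max().round(1) if k.any() else 0)
    Y,u,v=pts(p,~r);k=(Y[:,2]>54)&(Y[:,2]<61)&(np.hypot(Y[:,0]-631,Y[:,1]+11)<95)
    k2=Y[k];print('fins',k.sum(),rect(k2))
a=cv2.imread('pics/scenef.png')[150:450,130:450];b=cv2.imread('pics/sidef.png')[120:420,120:440];c=cv2.imread('pics/wristf.png')
cv2.imwrite('pics/ff.png',np.hstack([a,b]))
E
```

```text
clock: 9.9
eef_pos: [635.3, -11.9, 85.2]
tool_rot: [3.124, 0.003, 1.841]
force: [-0.1, 0.8, -0.4]
width: 59.7
clock: 10.9
eef_pos: [658.1, -101.7, 240.4]
tool_rot: [3.124, 0.002, 1.846]
force: [0.3, 0.2, -0.3]
width: 59.8
scene 687 (array([633.5, -10.7]), array([ 42.2, 100.4]), 15.5) 84.0
scene 387 (array([633.4,  -9.3]), array([24.9, 58.7]), 17.1) 125.9
fins 1027 (array([632.6, -11.1]), array([121.8, 136.8]), 14.4)
side 313 (array([631.7,  -9.6]), array([41.4, 99.6]), 14.7) 83.9
side 258 (array([630.6,  -9.6]), array([22.5, 57. ]), 13.8) 126.4
fins 1001 (array([630. , -11.6]), array([119.5, 139.3]), 14.9)
wrist 2443 (array([631., -11.]), array([40.3, 98.8]), 15.2) 79.9
wrist 3141 (array([631.4, -11.5]), array([24. , 59.9]), 14.9) 126.9
fins 4149 (array([630. , -11.2]), array([119.6, 134.4]), 14.8)
```

View pics/ff.png

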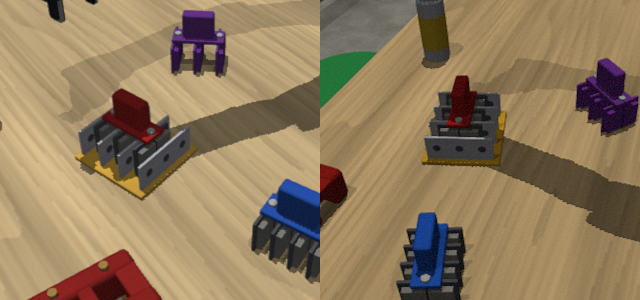

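View pics/wristf.png

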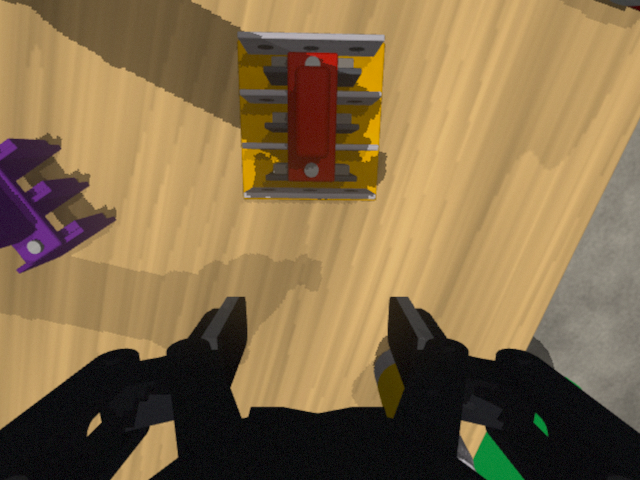

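The carrier is docked and centred within about 1–2 mm, with all three pads in their channels. The wrist view shows the spine at (312,117) and the gripper clear.

```bash
python3 -c "
from cell import ctrl
print(ctrl.finish_job())"
```

```text
the job is handed in; nothing more can be done
None
```

The red three-pad carrier is standing in the drying rack, and I handed the job in at about 11 s. I took it by its grip and lowered it until the pads stood on the floor (vertical force went from −7 to +14 N). Then I let go and moved clear.

**Centring:** The wrist camera puts the carrier about 1 mm from the rack's centre and 0.4° off in yaw. The scene and side cameras agree within about 2 mm and 1°.

**Pads:** The pictures show each pad between two fins.

**Height:** The grip top reads about 125–127 mm, where 124 mm is nominal. The fin tops are at the expected height. The reading is the maximum over the points, so I put the excess down to depth noise and calibration, but I did not check it further.

**Clearance:** The force reading was near zero after I let go. The blue carrier and the purple look-alike were not touched.

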